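# Ease a wooden scraper between the stuck plates of a toastie press

### The job

The plates of the small sandwich press have baked together a little ajar. Press the cap of the oil mister, which stands aimed at the gap, fully down and let it spring back up; then take the wooden scraper by its handle and slide its blade, flat on the lower plate, straight into the middle of the gap until it drags snugly between both plates, without prising the lid up. Finish holding the scraper there, still gripped and pinched between the plates, so that the oil can creep in: do not let go, and leave the spice jars where they stand.

Things in the scene. Friction and masses are not known exactly. Their poses are not given: they have to be found in the camera images.
- scraper: Loose beech pan scraper, 187 mm long, about 90 g, flat underside, lying flat, blade pointing roughly away from the robot. Origin: on the underside, where to grip; x to the blade tip, z up. Handle 22 mm wide (y), 22 mm high, x = -72 to +18 mm. Blade 46 mm wide, x = 30 to 115 mm; its upper face slopes evenly from 13.35 mm above the underside at x = 30 to 4 mm at the tip.
- scraper_tip (a point): Middle of the tip edge of the scraper's blade, on its underside (115 mm ahead of the scraper's origin).
- press: Fixed sandwich press, 180 mm wide (y), 180 mm deep, 115 mm high, black base, steel lid with a low bow handle on its top; nothing sticks out in front of the plates. Origin: on the worktop below the middle of the front edge of its plates; x points level from the mouth into the press, z up. Lower plate: flat, level, 164 mm wide, its top 45 mm above the worktop.
- press_mouth (a point): Middle of the front edge of the lower plate's top face; axes as the press. The upper plate's front edge is right above it and its hinge 160 mm behind it, so the gap is widest here (7 to 11 mm) and narrows inward; the sloping blade meets the upper plate's front edge first, 32 to 60 mm in.
- press_lid (a joint): Angle of the press's lid, rad: 0 with the plates touching, growing as it rises; starts at 0.047 to 0.066. The gap at the mouth is 0.160 m times this. The hinge is stuck: the lid stays where it is and gives way only when its front edge is pushed up with some 9 to 12 N.
- lid_lip (a point): Middle of the front lower edge of the upper plate, above the mouth.
- mister: Fixed oil mister: aluminium can 53 mm across on a rubber foot 68 mm across, beside the mouth of the press, its nozzle aimed at the gap. Origin at the centre of its foot on the worktop; z up.
- cap_top (a point): Centre of the top of the mister's black cap (29 mm across, 125 mm above the worktop when up).
- cap (a joint): How far the cap is pressed down, m: 0 up, 0.006 fully down. A spring pushes it back; fully down takes 5.5 N, then it meets a hard stop.
- paprika: Spice jar with a green cap, 46 mm across and 106 mm high, loose, a bystander at the right of the worktop, the farther of two. Origin under its middle.
- cumin: Its twin, the nearer of the two spice jars: same size and looks, loose, a bystander. Origin under its middle.
Not all that is in view belongs to the job. Leave any pink or purple look-alike of the mister alone.

How it is judged (in metres and radians):
On the way, in this order (a step that is already met when the one before it is completed fails the run):
1. the mister's cap is pressed fully down (value of joint cap above 0.005 m), for 0.1 s.
2. the cap has sprung back up (value of joint cap below 0.001 m), for 0.2 s.
3. the scraper is held clear of the worktop (height (world z) of scraper above 0.03 m and contact force between the fingers and scraper above 3 N), for 0.2 s.
At the end, for the whole second after the job is handed in: Blade tip over 20 mm inside the mouth, within 40 mm of its middle and 0.2 rad of straight, at rest; blade presses on the upper plate with over 1.5 N and the lower with over 1 N, gripped with over 3 N; the cap is up; the lid's front edge has moved under 3 mm (x of scraper_tip in the frame of press_mouth above 0.02 m and y of scraper_tip in the frame of press_mouth between -0.04 and 0.04 m and angle between the x axis of scraper and the x axis of press, either way round below 0.2 rad and contact force between press_lid_c0 and scraper above 1.5 N and contact force between press_c0 and scraper above 1 N and contact force between the fingers and scraper above 3 N and linear speed of scraper below 0.02 m/s and value of joint cap below 0.001 m and distance of lid_lip from where it was at the start of the episode below 0.003 m); the arm keeps its last pose, push and grip.
It fails at once if the lid is prised: its front edge moves more than 4 mm from where it started (distance of lid_lip from where it was at the start of the episode above 0.004 m).
It fails at once if a spice jar is pushed more than 30 mm (distance of any of paprika, cumin from where it was at the start of the episode above 0.03 m).
It also fails if it takes over 54 s, if anything falls off the work surface, if the arm or the gripper's body presses on something with over 40 N, if the wrist force passes 120 N, or if a joint passes its speed limit or range.

### The arm

A 6-joint arm with a two-finger parallel gripper is mounted at the origin on a cart in front of the work surface, level with it; the furniture and walls round the work are solid. World frame = base frame: x ahead of the robot, y to its left, z up, the work surface at z = 0. Lengths are in mm, angles in rad, forces in N, time in s.
With the tool pointing down it reaches from about 425 to 950 mm from the base axis. Payload 3.5 kg.
Tool frame: the origin (TCP) lies on the mounting face of the last link; the fingertips stand 173 mm ahead of it and the grasp point (between the pads) lies 155 mm ahead of it (arm.tip_extent is the z of the fingertips in the tool frame, in mm); z points along the fingers, y is the line along which they close (so a half turn about z gives the same grasp; the last joint's range is limited). The gripper opens to 85 mm and grips with 20 to 120 N. Pads are 22 mm wide; open, the fingers measure 114 mm over their backs; the gripper's body (76 mm by 85 mm) begins 54 mm behind the grasp point. The pads swing forward as they close: fully open they stand 13 mm farther back than shut.
Start: joints at [-1.422, 0.286, 1.577, -0, 1.279, -0.15], TCP at [198.726, -645.07, 404.725] pointing down, gripper open.
Joint ranges: [-2.77, 2.77], [-0.9, 2.22], [0.21, 2.48], [-1.53, 4.67], [0.24, 2.81], [-2.84, 2.84]. Speed limits (rad/s): [2.79, 2.79, 3.14, 3.14, 3.14, 3.14].

### API

Orientations are given as a unit quaternion [w, x, y, z].
In Python, from bench import arm gives the robot as it stands. The module is installed in compiled form; this text tells all that it offers.
- The arm moves only by the tool apply_moves, never from a script. Its argument "deltas" is a list of rows, each an object with "offset": the shift along the tool's x, y, z as a fraction of full scale, a list of three; "yaw": the turn about the tool's z as a fraction of full scale; "jaw": the closure, from -1 (fully open) to 1 (shut). A call has 1 to 5 rows; each row shifts and turns the commanded pose from where the row before left it, along the tool's axes as they then stand; what a row does not reach is not made up. Full scale, the value 1, is 200 mm for a shift and pi/2 rad for a turn. A row lasts 1/8 s, in which the tool goes at most 62.5 mm and 10.7 degrees, less where a joint would pass 70% of its speed; a pose out of reach is approached as far as the arm can. A call with a number of a shift or a turn outside -1 to 1 is refused whole. A call with a gripper value outside its range is refused whole. The fingers move at their own pace and stop on an object; the grip force is fixed at half the most. Time passes only in rows, so rows that do not move let the fingers close. It gives the time, the measured TCP pose, the force, the opening and the grip force at its end, in the units of the state.
- arm.sense(): the state, without advancing time (a new reading comes with each control period).
- arm.get_image(name): name is "side" or "top"; returns the picture (384x512x3 uint8, blue, green, red); there is no depth.
- arm.get_calibration(name): a dict with "fx", "fy", "cx", "cy" (pixels), "pose" (4x4, takes a point from camera to world coordinates). Camera axes: x right, y down, z forward; pixel columns grow to the right and rows downward; lengths in mm; the calibration is good to about 2 mm. A picture is of the moment at which its call begins. get_calibration takes no time and is no camera call.
- arm.job_done(): hands the job in; it is judged then, once.
The state is a dict: "time_s": time; "joint_pos": joint angles; "dq": joint speeds; "tau": joint torques, N m; "tool_pos": TCP position; "tool_rot": TCP orientation; "ft_force": force on the tool from outside, world axes, zero at the start; "ft_torque": the same for the moment, N m; "width": finger opening in mm; "gripper_force": force on a finger pad.
Only numpy, scipy, OpenCV 4.12 (cv2) and the standard library are available. Lean on these libraries where they do the work, as an engineer would, in place of code of your own. Each camera call takes 0.05 s, during which the arm holds its last target. There are 200 camera calls.

## Working session

There is one attempt and no reset: what is moved stays moved. The work goes in short steps, Python scripts to look and compute and a tool call to move; the robot and the scene stay as the last step left them, time stands still between calls to the robot, and variables do not carry over. Pictures are saved under pics/ and viewed, at most 10 in all, crops included, and the job is handed in when it is done.

Besides the shell and the picture viewer there is one more tool, called after "Request:" in YAML: its name, and indented under it one key for each argument. apply_moves: Moves the arm, as the interface text tells. Shift numbers are shares of 200 mm and turn numbers shares of pi/2 rad, none past 1 either way. Its arguments: {"type":"object","properties":{"deltas":{"type":"array","items":{"type":"object","properties":{"offset":{"type":"array","items":{"type":"number"}},"yaw":{"type":"number"},"jaw":{"type":"number"}}}}},"required":["deltas"]}

```bash
mkdir -p pics; python3 - <<'E'
from bench import arm
import cv2,numpy as np
for n in("side","top"):
    im=arm.get_image(n); cv2.imwrite(f"pics/{n}0.png",im); c=arm.get_calibration(n); print(n,c["fx"],c["cx"],c["cy"]); print(np.round(c["pose"],3))
s=arm.sense(); print(s)
E
```

```text
side 460.8511629678251 249.14517590662703 197.45376106352813
[[ 9.870000e-01 -9.500000e-02  1.260000e-01  3.442250e+02]
 [-1.580000e-01 -5.520000e-01  8.190000e-01 -1.306838e+03]
 [-8.000000e-03 -8.290000e-01 -5.600000e-01  9.741000e+02]
 [ 0.000000e+00  0.000000e+00  0.000000e+00  1.000000e+00]]
top 357.93569933023366 256.2803290512656 194.0320716356041
[[-1.100000e-02 -9.940000e-01  1.130000e-01  4.123870e+02]
 [-1.000000e+00  1.100000e-02 -0.000000e+00 -2.629000e+00]
 [-1.000000e-03 -1.130000e-01 -9.940000e-01  1.270036e+03]
 [ 0.000000e+00  0.000000e+00  0.000000e+00  1.000000e+00]]
{'time_s': 0.1, 'joint_pos': array([-1.42198632e+00,  2.87162276e-01,  1.57807495e+00,  4.32706966e-06,
        1.27859245e+00, -1.50006881e-01]), 'dq': array([-0.00081366, -0.00050661, -0.00365781,  0.0011737 , -0.00169387,
        0.00019131]), 'tau': array([ 1.17111045e-03, -4.07300591e+01, -2.93698722e+01, -1.21444664e-04,
        3.45877444e-03,  1.56107285e-05]), 'tool_pos': array([ 198.70309737, -644.85267992,  403.40424314]), 'tool_rot': array([-1.11850931e-03,  9.88858781e-01,  1.48852481e-01,  2.74048605e-06]), 'ft_force': array([-0.08175743,  0.61395468,  1.30916649]), 'ft_torque': array([ 0.0495119 , -0.00799673, -0.02525702]), 'gripper_force': 0.0, 'width': 85.2938874921052}
```

View pics/side0.png

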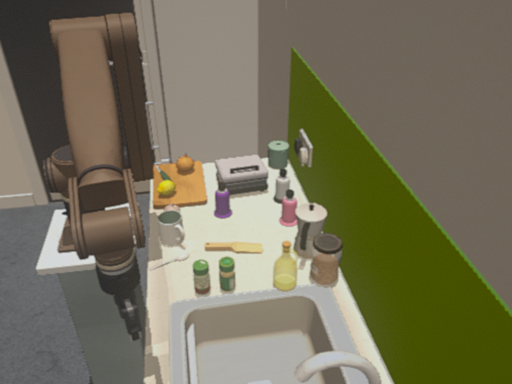

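View pics/top0.png

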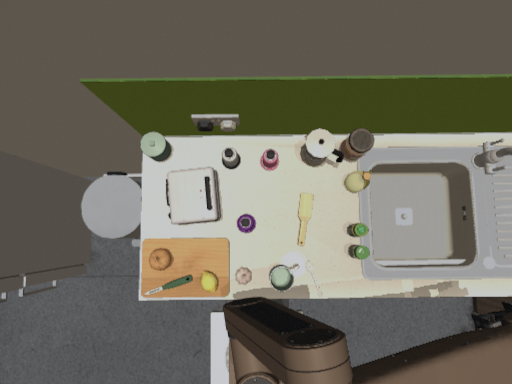

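The side view shows the press at about (242,174). There are three mister-like bottles: purple (222,202), grey (283,187) and pink (289,209). The scraper is at (233,247) and the jars at (202,275) and (227,273). In the top view the press is at (193,195), the bottles are grey (231,158), pink (270,160) and purple (246,223), the scraper is at (305,218) and the jars at (360,230) and (361,252). The grey one fits the aluminium mister beside the mouth, so I'll confirm it in an enlarged crop.

```bash
python3 - <<'E'
import cv2,numpy as np
a=cv2.imread("pics/top0.png")[135:255,150:320]; b=cv2.imread("pics/side0.png")[145:265,195:315]
cv2.imwrite("pics/crop1.png",cv2.resize(a,None,fx=4.7,fy=4.7,interpolation=cv2.INTER_CUBIC))
cv2.imwrite("pics/crop2.png",cv2.resize(b,None,fx=5,fy=5,interpolation=cv2.INTER_CUBIC))
E
```

```text
(no output)
```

View pics/crop1.png

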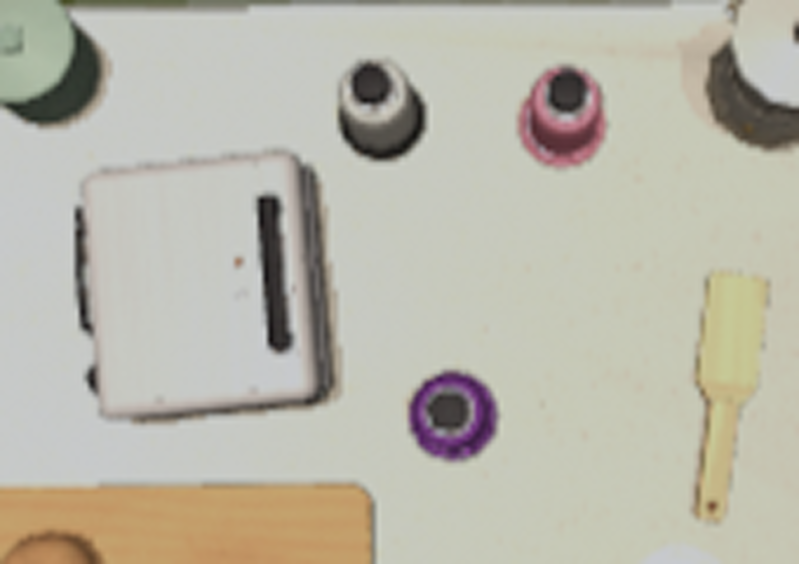

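View pics/crop2.png

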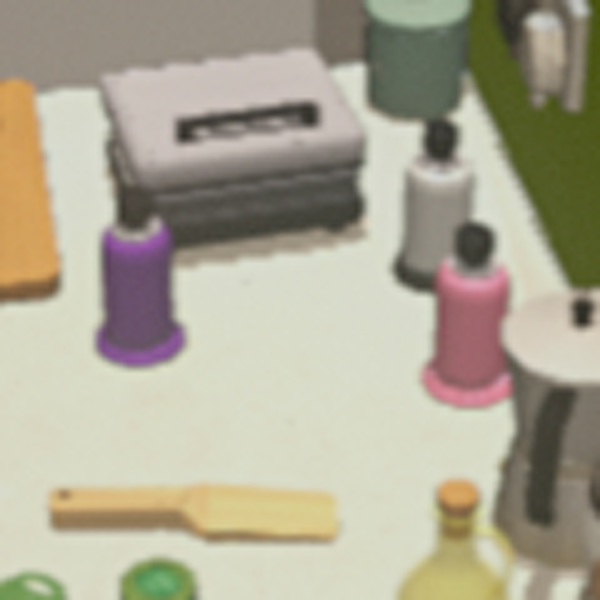

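The crops show the grey aluminium can with a black cap at top (229,153) and side (283,170), standing beside the press's mouth. Pink (270,154) and purple (246,222) are the look-alikes to leave alone. The mouth faces image right (−y). Next I'll measure.

```bash
cat > h.py <<'E'
import cv2,numpy as np
from bench import arm
C={n:arm.get_calibration(n) for n in("side","top")}
def ray(n,p):
    c=C[n]; P=np.array(c["pose"]); d=P[:3,:3]@np.array([(p[0]-c["cx"])/c["fx"],(p[1]-c["cy"])/c["fy"],1]); return P[:3,3],d/np.linalg.norm(d)
def plane(n,p,z): o,d=ray(n,p); return o+d*(z-o[2])/d[2]
def tri(ps,pt):
    o1,d1=ray("side",ps);o2,d2=ray("top",pt)
    t=np.linalg.lstsq(np.c_[d1,-d2],o2-o1,rcond=None)[0]; a=o1+d1*t[0];b=o2+d2*t[1]; return (a+b)/2,np.linalg.norm(a-b)
def proj(n,X):
    c=C[n]; P=np.array(c["pose"]); q=P[:3,:3].T@(np.array(X)-P[:3,3]); return np.array([q[0]/q[2]*c["fx"]+c["cx"],q[1]/q[2]*c["fy"]+c["cy"]])
def avg(n,k=4): return np.mean([arm.get_image(n) for _ in range(k)],0).astype(np.uint8)
def blobs(m,x0,y0,x1,y1):
    r=m[y0:y1,x0:x1].astype(np.uint8); k,l,s,c=cv2.connectedComponentsWithStats(r)
    return [(s[i][:5]+np.array([x0,y0,0,0,0]),c[i]+[x0,y0]) for i in range(1,k) if s[i][4]>12]
E
python3 - <<'E'
from h import *
im={n:avg(n) for n in C}
for n in im: cv2.imwrite(f"pics/{n}1.png",im[n])
print("dark")
for n,w in(("top",(218,143,242,172)),("side",(272,165,294,186))):
    for b in blobs(im[n].max(2)<75,*w): print(n,b)
for n,w in(("top",(285,185,325,255)),("side",(200,235,270,257))):
    h=cv2.cvtColor(im[n],cv2.COLOR_BGR2HSV); m=(h[...,1]>75)&(h[...,0]<32)&(h[...,2]>90)
    for b in blobs(m,*w): print(n,b)
    mm=np.zeros(m.shape,np.uint8); x0,y0,x1,y1=w; mm[y0:y1,x0:x1]=m[y0:y1,x0:x1]
    ys,xs=np.nonzero(mm)
    if n=="top":
        for y in range(190,250,3): r=xs[ys==y]; print(y,r.min() if len(r) else None,r.max() if len(r) else None)
    else:
        for x in range(203,266,4): r=ys[xs==x]; print(x,r.min() if len(r) else None,r.max() if len(r) else None)
a=cv2.resize(im["top"][158:230,160:228],None,fx=8,fy=8,interpolation=cv2.INTER_CUBIC)
b=cv2.resize(im["side"][150:200,210:274],None,fx=12,fy=12,interpolation=cv2.INTER_CUBIC)
cv2.imwrite("pics/pt.png",a);cv2.imwrite("pics/ps.png",b)
E
```

```text
dark
top (array([225, 149,   8,   8,  51]), array([228.43137255, 152.52941176]))
top (array([222, 155,  18,  14,  66]), array([232.06060606, 163.72727273]))
side (array([280, 169,   6,   8,  33]), array([282.60606061, 172.36363636]))
top (array([298, 212,  12,  34, 144]), array([301.88194444, 229.02777778]))
190 None None
193 None None
196 None None
199 300 300
202 None None
205 299 299
208 None None
211 None None
214 298 298
217 299 309
220 300 305
223 300 306
226 300 305
229 300 304
232 299 304
235 299 304
238 298 303
241 298 303
244 298 302
247 None None
side (array([205, 242,  57,  11, 506]), array([234.6027668 , 246.96245059]))
203 None None
207 243 250
211 243 250
215 243 250
219 243 250
223 243 250
227 243 249
231 243 250
235 242 251
239 242 252
243 243 252
247 243 252
251 243 252
255 243 252
259 244 252
263 None None
```

View pics/pt.png

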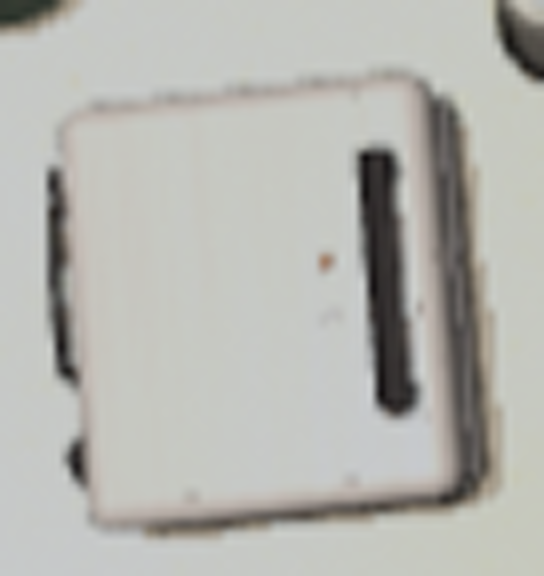

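View pics/ps.png

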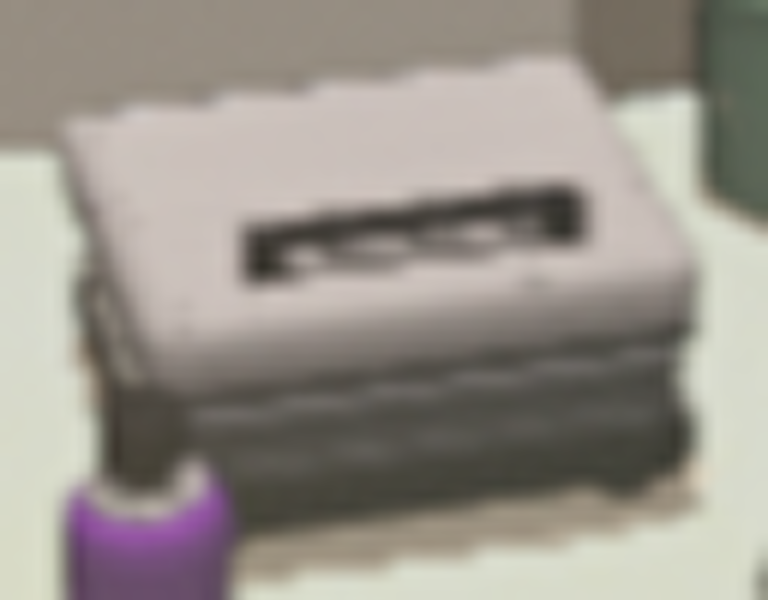

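The top crop shows the front face's outer edge running from px (216.9,170.5) to (220.6,219.2). The lid's front top edge is at about (212.5,168) to (216.5,218). In the side crop, light plate lines run (225.8,184.6)–(266.7,179.2) and (227.9,188.3)–(265.8,184.2). The steel rim's bottom is at about (265,178), and the purple bottle hides the front left corner.

```bash
python3 - <<'E'
from h import *
r=lambda x:np.round(x,1)
print("cap",[ (r(a),r(e)) for a,e in [tri((282.6,172.4-1),(228.4,152.5))]], "z125 plane top",r(plane("top",(228.4,152.5),125)))
im=cv2.imread("pics/side1.png");it=cv2.imread("pics/top1.png")
# press front line (top view) at several heights
for z in(5,15,45):
    a=plane("top",(216.9,170.5),z);b=plane("top",(220.6,219.2),z); d=(a-b)/np.linalg.norm(a-b); print("front z",z,r(a),r(b),"len",r(np.linalg.norm(a-b)),"ang",np.arctan2(d[1],d[0]).round(3), "mid",r((a+b)/2))
# subpixel: gradient along rows, front edge rightmost dark->bright
def sidept(p,z0):
    a=plane("top",(216.9,170.5),z0);b=plane("top",(220.6,219.2),z0); n=np.cross(a-b,[0,0,1]); o,d=ray("side",p); t=n@(a-o)/(n@d); return o+d*t
for p in((225.8,184.6),(266.7,179.2),(227.9,188.3),(265.8,184.2),(232,192.5),(263,190.3),(266,178)): print(p,r(sidept(p,5)))
# lid top corner right-front & top: triangulate
print("lid right-front corner",tri((267.3,172),(214,169)))
for n,w in(("top",(222,150,242,172)),):pass
print("purple foot", r(plane("top",(246.5,223),5)))
# purple cap
for n,w in(("top",(238,214,256,233)),("side",(214,180,232,194))):
    for b in blobs(im.max(2)<75 if n=="side" else it.max(2)<75,*w): print(n,b)
# scraper in Lab b
for n,w,img in(("top",(290,185,320,255),it),("side",(200,235,270,257),im)):
    b=cv2.cvtColor(img,cv2.COLOR_BGR2LAB)[...,2].astype(int); bg=np.median(b[w[1]:w[3],w[0]:w[2]]); x0,y0,x1,y1=w
    m=np.zeros(b.shape,np.uint8); m[y0:y1,x0:x1]=(b>bg+8)[y0:y1,x0:x1] if n=="top" else 0
    if n=="top":
        ys,xs=np.nonzero(m)
        print("bg",bg)
        for y in range(189,250,3): q=xs[ys==y]; print(y,(q.min(),q.max()) if len(q) else None, end=" ")
        print(b[200,285:325],b[225,290:315])
E
```

```text
cap [(array([681.5,  86.7, 120.6]), np.float64(1.8))] z125 plane top [679.6  86.4 125. ]
front z 5 [642.2 137.1   5. ] [467.8 123.8   5. ] len 174.9 ang 0.076 mid [555.  130.5   5. ]
front z 15 [640.4 136.   15. ] [467.4 122.8  15. ] len 173.5 ang 0.076 mid [553.9 129.4  15. ]
front z 45 [635.  132.7  45. ] [466.1 119.8  45. ] len 169.4 ang 0.076 mid [550.5 126.3  45. ]
(225.8, 184.6) [478.6 124.6  62.8]
(266.7, 179.2) [634.4 136.5  62.4]
(227.9, 188.3) [485.9 125.2  45.3]
(265.8, 184.2) [631.2 136.3  40.7]
(232, 192.5) [500.8 126.3  24.3]
(263, 190.3) [620.5 135.5  14.9]
(266, 178) [631.6 136.3  68.1]
lid right-front corner (array([633.89244842, 136.87799544,  93.13256406]), np.float64(4.8920645814625034))
purple foot [453.4  32.5   5. ]
top (array([241, 219,   8,   7,  47]), array([244.82978723, 221.9787234 ]))
side (array([219, 183,   7,   7,  23]), array([221.30434783, 186.7826087 ]))
bg 137.0
189 None 192 None 195 (np.int64(300), np.int64(312)) 198 (np.int64(300), np.int64(312)) 201 (np.int64(300), np.int64(311)) 204 (np.int64(299), np.int64(312)) 207 (np.int64(299), np.int64(311)) 210 (np.int64(299), np.int64(310)) 213 (np.int64(298), np.int64(311)) 216 (np.int64(298), np.int64(310)) 219 (np.int64(300), np.int64(308)) 222 (np.int64(300), np.int64(306)) 225 (np.int64(300), np.int64(306)) 228 (np.int64(300), np.int64(305)) 231 (np.int64(299), np.int64(305)) 234 (np.int64(299), np.int64(305)) 237 (np.int64(299), np.int64(304)) 240 (np.int64(298), np.int64(304)) 243 (np.int64(298), np.int64(303)) 246 None 249 None [137 137 137 137 136 137 137 137 137 137 137 137 137 137 141 151 153 154
 153 153 152 153 153 154 153 153 153 147 138 138 138 138 138 138 137 137
 137 137 138 138] [136 136 137 137 137 137 137 137 137 139 149 154 153 153 154 153 147 138
 137 138 137 137 138 138 137]
```

```bash
python3 - <<'E'
from h import *
r=lambda x:np.round(x,1)
it=cv2.imread("pics/top1.png");im=cv2.imread("pics/side1.png")
b=cv2.cvtColor(it,cv2.COLOR_BGR2LAB)[...,2].astype(float)
L=lambda y:(np.clip((b[y,290:325]-138)/15,0,1))
rows=np.arange(190,250); w=np.array([L(y).sum() for y in rows]); c=np.array([(L(y)*np.arange(290,325)).sum()/max(L(y).sum(),1e-3) for y in rows])
print("ends",[(y,w[i].round(1)) for i,y in enumerate(rows) if y<197 or y>241 or 216<y<222])
H=[i for i,y in enumerate(rows) if 223<=y<=242];B=[i for i,y in enumerate(rows) if 196<=y<=214]
fh=np.polyfit(rows[H],c[H],1);fb=np.polyfit(rows[B],c[B],1);print(fh,fb)
P=lambda f,y,z:plane("top",(np.polyval(f,y),y),z)
h1=P(fh,241,18);h2=P(fh,224,18);t=P(fb,193.3,3);e=P(fh,245.3,15)
d=t-e;print("handle pts",r(h1),r(h2),"tip",r(t),"end",r(e),"len",r(np.linalg.norm(d[:2])),"heading",np.arctan2(d[1],d[0]),np.arctan2(*(h2-h1)[1::-1]))
u=d[:2]/np.linalg.norm(d[:2]);print("origin from tip",r(t[:2]-115*u),"from end",r(e[:2]+72*u))
# height: handle top edge in the side view at side columns 207..227
S=cv2.cvtColor(im,cv2.COLOR_BGR2LAB)[...,2].astype(int)
for x in(212,220,228,250): print(x,S[238:257,x])
for n,p in(("wall",(225,135)),("switch",(215,128))): print(n,r(plane("top",p,0)))
print([r(proj("side",[*(t[:2]-115*u),z])) for z in(0,22)])
E
```

```text
ends [(np.int64(190), np.float64(0.0)), (np.int64(191), np.float64(0.0)), (np.int64(192), np.float64(1.2)), (np.int64(193), np.float64(6.3)), (np.int64(194), np.float64(10.8)), (np.int64(195), np.float64(12.9)), (np.int64(196), np.float64(13.1)), (np.int64(217), np.float64(11.7)), (np.int64(218), np.float64(10.7)), (np.int64(219), np.float64(9.2)), (np.int64(220), np.float64(7.5)), (np.int64(221), np.float64(6.7)), (np.int64(242), np.float64(6.2)), (np.int64(243), np.float64(6.3)), (np.int64(244), np.float64(6.1)), (np.int64(245), np.float64(3.2)), (np.int64(246), np.float64(0.1)), (np.int64(247), np.float64(0.0)), (np.int64(248), np.float64(0.0)), (np.int64(249), np.float64(0.0))]
[-1.28057593e-01  3.31705129e+02] [-1.18361423e-01  3.29492456e+02]
handle pts [ 388.7 -155.8   18. ] [ 447.4 -164.9   18. ] tip [ 556.7 -182.4    3. ] end [ 373.8 -153.9   15. ] len 185.0 heading -0.1548104654466726 -0.15323092938198526
origin from tip [ 443.  -164.7] from end [ 445. -165.]
212 [138 138 138 139 147 160 163 163 161 155 152 151 145 139 138 138 138 138
 138]
220 [138 138 137 139 148 159 162 162 162 155 151 151 146 139 138 138 138 138
 138]
228 [138 139 137 140 151 161 162 162 160 153 151 151 145 139 138 138 138 138
 142]
250 [138 138 137 138 144 157 161 161 161 160 160 161 161 161 154 141 138 138
 138]
wall [773.8 108.4   0. ]
switch [800.4 144.8   0. ]
[array([226. , 249.2]), array([225.8, 243.9])]
```

Request:
apply_moves:
  deltas:
    - {"offset": [0,0,0],"yaw": 0,"jaw": 1}
    - {"offset": [0,0,0],"yaw": 0,"jaw": 1}

```text
time_s: 0.75
tool_pos: [198.7, -645.1, 404.8]
tool_rot: [0.0, 0.989, 0.149, -0.0]
ft_force: [-0.0, -1.0, -0.3]
width: 51.6
gripper_force: 0.0
```

Scraper origin is (444,−165) with heading −0.154 rad and length 185 against 187. Cap is at (680.5,86.5), z about 122–125. Mouth is at (554,130), and the press axis heading is about 1.647. Now I'll go to a point above the cap with the fingers shut.

Request:
apply_moves:
  deltas:
    - {"offset": [0.225,-0.186,0],"yaw": 0,"jaw": 1}
    - {"offset": [0.225,-0.186,0],"yaw": 0,"jaw": 1}
    - {"offset": [0.225,-0.186,0],"yaw": 0,"jaw": 1}
    - {"offset": [0.225,-0.186,0],"yaw": 0,"jaw": 1}
    - {"offset": [0.225,-0.186,0],"yaw": 0,"jaw": 1}

```text
time_s: 1.38
tool_pos: [359.7, -399.4, 405.0]
tool_rot: [0.0, 0.989, 0.149, 0.0]
ft_force: [0.2, -0.2, 0.7]
width: 0.3
gripper_force: 0.0
```

Request:
apply_moves:
  deltas:
    - {"offset": [0.225,-0.186,0],"yaw": 0,"jaw": 1}
    - {"offset": [0.225,-0.186,0],"yaw": 0,"jaw": 1}
    - {"offset": [0.225,-0.186,0],"yaw": 0,"jaw": 1}
    - {"offset": [0.225,-0.186,0],"yaw": 0,"jaw": 1}
    - {"offset": [0.225,-0.186,0],"yaw": 0,"jaw": 1}

```text
time_s: 2.0
tool_pos: [520.0, -155.3, 405.2]
tool_rot: [0.0, 0.989, 0.149, 0.0]
ft_force: [0.5, -0.1, 0.6]
width: 0.2
gripper_force: 0.0
```

Request:
apply_moves:
  deltas:
    - {"offset": [0.225,-0.186,0],"yaw": 0,"jaw": 1}
    - {"offset": [0.225,-0.186,0],"yaw": 0,"jaw": 1}
    - {"offset": [0.225,-0.186,0],"yaw": 0,"jaw": 1}
    - {"offset": [0.225,-0.186,0],"yaw": 0,"jaw": 1}
    - {"offset": [0.225,-0.186,0],"yaw": 0,"jaw": 1}

```text
time_s: 2.62
tool_pos: [680.4, 88.7, 405.0]
tool_rot: [0.0, 0.989, 0.149, 0.0]
ft_force: [1.6, -0.9, 0.4]
width: -0.2
gripper_force: 0.0
```

Request:
apply_moves:
  deltas:
    - {"offset": [0,0,0.25],"yaw": 0,"jaw": 1}
    - {"offset": [0,0,0.2],"yaw": 0,"jaw": 1}
    - {"offset": [0,0,0.025],"yaw": 0,"jaw": 1}
    - {"offset": [0,0,0],"yaw": 0,"jaw": 1}

```text
time_s: 3.12
tool_pos: [679.9, 86.7, 310.8]
tool_rot: [0.0, 0.989, 0.149, 0.001]
ft_force: [0.7, 1.3, 1.4]
width: -0.1
gripper_force: 0.0
```

```bash
python3 - <<'E'
from h import *
a=cv2.resize(arm.get_image("top")[120:200,190:290],None,fx=4,fy=4); b=cv2.resize(arm.get_image("side")[130:210,240:340],None,fx=4,fy=4)
cv2.imwrite("pics/capchk.png",np.hstack([a,b])); print(arm.sense()["tool_pos"],arm.sense()["ft_force"])
E
```

```text
[680.38734243  86.62938504 312.7855893 ] [ 0.5895231  -0.25207314  0.95866062]
```

View pics/capchk.png

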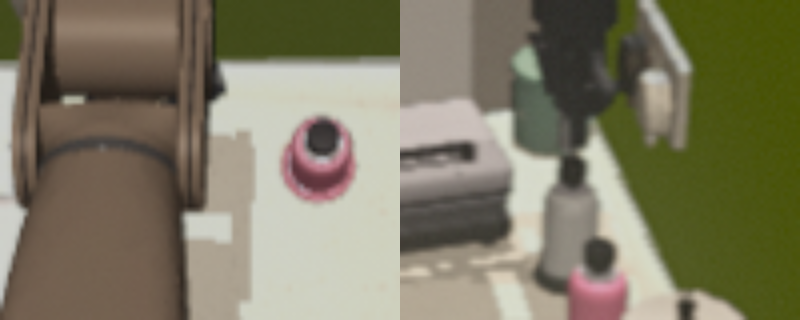

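The side view shows the shut fingertips (crop (572,145)) right above the grey mister's cap (572,165). I'll press in small steps.

Request:
apply_moves:
  deltas:
    - {"offset": [0,0,0.04],"yaw": 0,"jaw": 1}
    - {"offset": [0,0,0.03],"yaw": 0,"jaw": 1}
    - {"offset": [0,0,0],"yaw": 0,"jaw": 1}

```text
time_s: 3.6
tool_pos: [679.8, 86.8, 296.2]
tool_rot: [0.0, 0.989, 0.149, 0.001]
ft_force: [0.5, -0.6, 2.3]
width: 0.0
gripper_force: 1.4
```

Request:
apply_moves:
  deltas:
    - {"offset": [0,0,0.015],"yaw": 0,"jaw": 1}
    - {"offset": [0,0,0],"yaw": 0,"jaw": 1}

```text
time_s: 3.85
tool_pos: [679.8, 86.8, 293.5]
tool_rot: [0.0, 0.989, 0.149, 0.001]
ft_force: [-0.7, -0.7, 4.9]
width: -0.1
gripper_force: 2.3
```

Request:
apply_moves:
  deltas:
    - {"offset": [0,0,0.012],"yaw": 0,"jaw": 1}
    - {"offset": [0,0,0],"yaw": 0,"jaw": 1}
    - {"offset": [0,0,0],"yaw": 0,"jaw": 1}

```text
time_s: 4.22
tool_pos: [679.9, 86.8, 292.5]
tool_rot: [0.0, 0.989, 0.149, 0.001]
ft_force: [-1.3, -0.1, 9.0]
width: 0.0
gripper_force: 4.4
```

Request:
apply_moves:
  deltas:
    - {"offset": [0,0,0.01],"yaw": 0,"jaw": 1}
    - {"offset": [0,0,0],"yaw": 0,"jaw": 1}
    - {"offset": [0,0,0],"yaw": 0,"jaw": 1}

```text
time_s: 4.6
tool_pos: [680.0, 86.9, 292.3]
tool_rot: [0.0, 0.989, 0.149, 0.0]
ft_force: [-4.9, -1.4, 15.0]
width: 0.2
gripper_force: 7.3
```

The hard stop is reached (force jumped from 5 to 15 N). Now I'll lift off and go above the scraper.

Request:
apply_moves:
  deltas:
    - {"offset": [0,0,-0.26],"yaw": 0,"jaw": 1}
    - {"offset": [0,0,-0.3],"yaw": 0,"jaw": 1}
    - {"offset": [-0.25,0.143,0],"yaw": 0,"jaw": 1}
    - {"offset": [-0.25,0.143,0],"yaw": 0,"jaw": -1}
    - {"offset": [-0.25,0.143,0],"yaw": 0,"jaw": -1}

```text
time_s: 5.22
tool_pos: [559.9, -40.0, 399.3]
tool_rot: [-0.0, 0.989, 0.149, -0.001]
ft_force: [0.7, -0.6, -0.7]
width: 35.9
gripper_force: 0.0
```

Request:
apply_moves:
  deltas:
    - {"offset": [-0.25,0.143,0],"yaw": 0,"jaw": -1}
    - {"offset": [-0.25,0.143,0],"yaw": 0,"jaw": -1}
    - {"offset": [-0.25,0.143,0],"yaw": 0,"jaw": -1}
    - {"offset": [0,0,0],"yaw": 0.096,"jaw": -1}
    - {"offset": [0,0,0],"yaw": 0.096,"jaw": -1}

```text
time_s: 5.85
tool_pos: [442.5, -166.0, 399.4]
tool_rot: [-0.001, 1.0, -0.005, -0.001]
ft_force: [-0.0, 0.6, 0.0]
width: 85.6
gripper_force: 0.0
```

Request:
apply_moves:
  deltas:
    - {"offset": [0,0,0],"yaw": 0.096,"jaw": -1}
    - {"offset": [0,0,0.3],"yaw": 0,"jaw": -1}
    - {"offset": [0,0,0.3],"yaw": 0,"jaw": -1}
    - {"offset": [0,0,0],"yaw": 0,"jaw": -1}

```text
time_s: 6.35
tool_pos: [441.0, -163.8, 274.7]
tool_rot: [-0.003, 0.997, -0.077, -0.006]
ft_force: [0.9, -0.6, 0.9]
width: 85.4
gripper_force: 0.0
```

Request:
apply_moves:
  deltas:
    - {"offset": [0,0,0.25],"yaw": 0,"jaw": -1}
    - {"offset": [0,0,0.2],"yaw": 0,"jaw": -1}
    - {"offset": [0,0,0],"yaw": 0,"jaw": -1}
    - {"offset": [0,0,0],"yaw": 0,"jaw": -1}

```text
time_s: 6.85
tool_pos: [444.7, -166.2, 193.1]
tool_rot: [0.001, 0.997, -0.077, 0.002]
ft_force: [0.3, 0.1, 0.4]
width: 85.1
gripper_force: 0.0
```

Request:
apply_moves:
  deltas:
    - {"offset": [0,0,0.07],"yaw": 0,"jaw": -1}
    - {"offset": [0,0,0],"yaw": 0,"jaw": -1}
    - {"offset": [0,0,0],"yaw": 0,"jaw": -1}
    - {"offset": [0,0,0],"yaw": 0,"jaw": -1}

```text
time_s: 7.35
tool_pos: [443.5, -165.5, 176.6]
tool_rot: [0.0, 0.997, -0.077, 0.0]
ft_force: [-0.2, -0.7, -0.6]
width: 85.6
gripper_force: 0.0
```

Request:
apply_moves:
  deltas:
    - {"offset": [0,0,0],"yaw": 0,"jaw": 1}
    - {"offset": [0,0,0],"yaw": 0,"jaw": 1}
    - {"offset": [0,0,0],"yaw": 0,"jaw": 1}
    - {"offset": [0,0,0],"yaw": 0,"jaw": 1}
    - {"offset": [0,0,0],"yaw": 0,"jaw": 1}

```text
time_s: 7.98
tool_pos: [443.5, -165.5, 176.6]
tool_rot: [0.0, 0.997, -0.077, 0.0]
ft_force: [0.2, 0.1, 1.4]
width: 20.6
gripper_force: 60.5
```

Request:
apply_moves:
  deltas:
    - {"offset": [0,0,-0.14],"yaw": 0,"jaw": 1}
    - {"offset": [0,0,-0.24],"yaw": 0,"jaw": 1}
    - {"offset": [0,0,-0.24],"yaw": 0,"jaw": 1}
    - {"offset": [0,0,-0.22],"yaw": 0,"jaw": 1}
    - {"offset": [0,0,0],"yaw": 0,"jaw": 1}

```text
time_s: 8.6
tool_pos: [444.2, -165.9, 348.5]
tool_rot: [0.002, 0.997, -0.077, 0.004]
ft_force: [0.8, 0.0, -0.9]
width: 20.9
gripper_force: 60.1
```

Request:
apply_moves:
  deltas:
    - {"offset": [0,0,0],"yaw": -0.1147,"jaw": 1}
    - {"offset": [0,0,0],"yaw": -0.1147,"jaw": 1}
    - {"offset": [0,0,0],"yaw": -0.1147,"jaw": 1}
    - {"offset": [0,0,0],"yaw": -0.1147,"jaw": 1}
    - {"offset": [0,0,0],"yaw": -0.1147,"jaw": 1}

```text
time_s: 9.22
tool_pos: [442.8, -165.1, 342.0]
tool_rot: [-0.002, 0.93, 0.368, -0.001]
ft_force: [0.3, 0.7, 0.0]
width: 20.7
gripper_force: 60.1
```

Request:
apply_moves:
  deltas:
    - {"offset": [0,0,0],"yaw": -0.1147,"jaw": 1}
    - {"offset": [0,0,0],"yaw": -0.1147,"jaw": 1}
    - {"offset": [0,0,0],"yaw": -0.1147,"jaw": 1}
    - {"offset": [0,0,0],"yaw": -0.1147,"jaw": 1}
    - {"offset": [0,0,0],"yaw": -0.1147,"jaw": 1}

```text
time_s: 9.85
tool_pos: [442.8, -165.1, 342.0]
tool_rot: [-0.002, 0.677, 0.736, -0.0]
ft_force: [0.0, -0.1, -0.3]
width: 20.5
gripper_force: 60.1
```

```bash
python3 - <<'E'
from h import *
s=arm.sense(); q=s["tool_rot"]; print(s["time_s"],s["tool_pos"].round(1),"heading",2*np.arctan2(q[2],q[1]),s["ft_force"].round(1),s["gripper_force"],s["width"],s["joint_pos"].round(2))
E
```

```text
9.85 [ 442.8 -165.1  342. ] heading 1.653991081689637 [ 0.  -0.1 -0.3] 60.10847210884094 20.50964825511398 [-0.57 -0.11  2.12 -0.    1.13 -0.66]
```

Request:
apply_moves:
  deltas:
    - {"offset": [0.156,0.166,0],"yaw": 0,"jaw": 1}
    - {"offset": [0.156,0.166,0],"yaw": 0,"jaw": 1}
    - {"offset": [0.156,0.166,0],"yaw": 0,"jaw": 1}
    - {"offset": [0.156,0.166,0],"yaw": 0,"jaw": 1}
    - {"offset": [0,0,0],"yaw": 0,"jaw": 1}

```text
time_s: 10.48
tool_pos: [566.8, -28.7, 341.9]
tool_rot: [-0.002, 0.678, 0.735, -0.001]
ft_force: [-1.1, -0.3, -0.8]
width: 20.7
gripper_force: 60.1
```

Request:
apply_moves:
  deltas:
    - {"offset": [0,0,0.2],"yaw": 0,"jaw": 1}
    - {"offset": [0,0,0.2],"yaw": 0,"jaw": 1}
    - {"offset": [0,0,0.17],"yaw": 0,"jaw": 1}
    - {"offset": [0,0,0],"yaw": 0,"jaw": 1}
    - {"offset": [0,0,0],"yaw": 0,"jaw": 1}

```text
time_s: 11.1
tool_pos: [566.2, -31.2, 230.9]
tool_rot: [0.0, 0.679, 0.734, 0.0]
ft_force: [0.3, 0.0, -0.7]
width: 20.7
gripper_force: 60.1
```

```bash
python3 - <<'E'
from h import *
a=avg("top",2);b=avg("side",2); cv2.imwrite("pics/top2.png",a);cv2.imwrite("pics/side2.png",b)
s=arm.sense(); q=s["tool_rot"]; print(s["time_s"],s["tool_pos"].round(1),"heading",2*np.arctan2(q[2],q[1]),s["ft_force"].round(1),s["ft_torque"].round(2))
cv2.imwrite("pics/pre.png",np.hstack([cv2.resize(a[150:240,190:270],None,fx=5,fy=5,interpolation=2),cv2.resize(b[150:240,210:280],None,fx=5,fy=5,interpolation=2)]))
E
```

```text
11.3 [566.8 -31.  232.2] heading 1.6480340618091178 [-0.1 -0.6 -0.5] [-0.05  0.04  0.01]
```

View pics/pre.png

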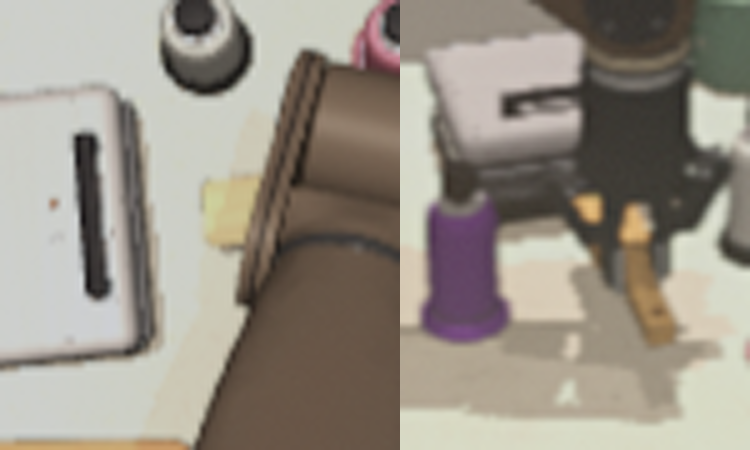

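The top crop shows the blade's tip edge at px (231,186–198.6), square to the mouth and about 40 mm short of it. The side crop shows the handle's rear end at about px (262,214) between the fingers. I'll check pose and level by projection.

```bash
python3 - <<'E'
from h import *
s=arm.sense(); T=s["tool_pos"]; q=s["tool_rot"]; th=2*np.arctan2(q[2],q[1]); u=np.array([np.cos(th),np.sin(th),0]); v=np.array([-u[1],u[0],0])
O=np.array([T[0],T[1],T[2]-176.6])
print("tip pred",(O+115*u).round(1),"tip seen z=58",plane("top",(231,192.3),58).round(1), "edges",plane("top",(231,186),58).round(1),plane("top",(231,198.6),58).round(1))
for z in(0,22):
    print("handle end",z,proj("side",O-72*u+[0,0,z]+11*v).round(1),proj("side",O-72*u+[0,0,z]-11*v).round(1))
a=cv2.imread("pics/top2.png");b=cv2.imread("pics/side2.png")
S=cv2.cvtColor(b,cv2.COLOR_BGR2LAB)[...,2].astype(int)
print("side b, cols 252..270")
for y in range(186,222,2): print(y,S[y,248:270:2])
L=cv2.cvtColor(a,cv2.COLOR_BGR2LAB)[...,2].astype(int)
for y in range(182,204,2): print(y,L[y,224:246])
E
```

```text
tip pred [557.9  83.7  55.6] tip seen z=58 [556.7  83.1  58. ] edges [578.4  83.   58. ] [535.1  83.1  58. ]
handle end 0 [258.7 220.6] [265.1 219.6]
handle end 22 [258.7 215.2] [265.2 214.2]
side b, cols 252..270
186 [131 133 132 132 133 132 131 132 133 133 133]
188 [143 134 133 131 132 133 132 133 132 132 133]
190 [164 148 132 133 142 136 133 131 135 134 132]
192 [165 148 131 142 160 143 135 133 133 131 132]
194 [151 138 131 147 164 154 137 132 133 133 132]
196 [131 133 131 158 164 162 141 133 134 135 136]
198 [136 133 131 149 156 155 136 132 137 136 136]
200 [144 137 132 138 152 150 135 132 137 136 137]
202 [142 138 132 137 152 151 139 132 136 136 135]
204 [139 137 133 137 152 152 145 132 139 140 139]
206 [138 138 132 135 153 152 149 138 139 139 140]
208 [139 139 137 136 152 157 156 144 139 140 140]
210 [138 139 138 139 147 156 156 152 140 140 139]
212 [139 139 139 139 142 154 152 152 144 139 139]
214 [139 139 139 139 139 148 156 157 151 139 139]
216 [139 139 139 139 139 143 152 153 150 140 140]
218 [139 139 139 139 139 140 149 150 144 139 139]
220 [139 139 139 139 139 139 139 138
[... 358 characters left out ...]
4 154 154 154 149
 140 139 135 139]
190 [132 132 132 133 134 133 142 153 153 153 154 154 154 154 155 154 153 142
 140 137 137 141]
192 [131 131 132 132 132 133 141 152 153 154 154 154 154 154 154 153 149 141
 140 135 141 141]
194 [132 132 132 131 132 133 139 148 152 153 154 154 154 153 154 153 142 141
 138 138 141 141]
196 [131 132 131 132 132 133 140 149 154 154 154 154 154 154 154 148 140 140
 135 139 140 138]
198 [132 132 132 131 132 133 137 142 152 153 152 152 152 151 148 143 140 138
 137 141 140 134]
200 [134 132 132 132 132 132 134 137 137 137 137 138 138 138 138 140 140 135
 140 140 139 130]
202 [132 131 131 131 131 133 137 137 137 137 137 137 138 138 139 140 139 135
 140 140 134 135]
```

The pose matches: tip at (557,83.5), level, in line with the mouth axis and about 46 mm short. I'll lower to 47 mm and go in gently.

Request:
apply_moves:
  deltas:
    - {"offset": [0,0,0.035],"yaw": 0,"jaw": 1}
    - {"offset": [0.1,0,0],"yaw": 0,"jaw": 1}
    - {"offset": [0.1,0,0],"yaw": 0,"jaw": 1}
    - {"offset": [0,0,0],"yaw": 0,"jaw": 1}
    - {"offset": [0,0,0],"yaw": 0,"jaw": 1}

```text
time_s: 11.92
tool_pos: [563.1, 9.7, 223.4]
tool_rot: [0.0, 0.679, 0.734, -0.0]
ft_force: [1.1, -0.5, -0.8]
width: 20.4
gripper_force: 60.1
```

Request:
apply_moves:
  deltas:
    - {"offset": [0.02,0,0],"yaw": 0,"jaw": 1}
    - {"offset": [0.02,0,0],"yaw": 0,"jaw": 1}
    - {"offset": [0.02,0,0],"yaw": 0,"jaw": 1}

```text
time_s: 12.3
tool_pos: [562.1, 21.2, 223.3]
tool_rot: [-0.0, 0.679, 0.734, 0.0]
ft_force: [0.1, 0.7, -0.4]
width: 20.6
gripper_force: 60.1
```

Request:
apply_moves:
  deltas:
    - {"offset": [0.02,0,0],"yaw": 0,"jaw": 1}
    - {"offset": [0.02,0,0],"yaw": 0,"jaw": 1}
    - {"offset": [0,0,0],"yaw": 0,"jaw": 1}

```text
time_s: 12.68
tool_pos: [561.4, 29.4, 223.3]
tool_rot: [-0.0, 0.679, 0.734, -0.0]
ft_force: [0.4, -0.3, 0.9]
width: 20.2
gripper_force: 60.1
```

The tip is about 14 mm in with no contact. I'll go a bit further, then lower to the plate.

Request:
apply_moves:
  deltas:
    - {"offset": [0.025,0,0],"yaw": 0,"jaw": 1}
    - {"offset": [0.02,0,0],"yaw": 0,"jaw": 1}
    - {"offset": [0,0,0],"yaw": 0,"jaw": 1}

```text
time_s: 13.05
tool_pos: [560.7, 38.4, 223.3]
tool_rot: [-0.0, 0.679, 0.734, -0.0]
ft_force: [0.3, -0.5, -1.1]
width: 20.5
gripper_force: 60.1
```

Request:
apply_moves:
  deltas:
    - {"offset": [0,0,0.006],"yaw": 0,"jaw": 1}
    - {"offset": [0,0,0],"yaw": 0,"jaw": 1}
    - {"offset": [0,0,0],"yaw": 0,"jaw": 1}

```text
time_s: 13.42
tool_pos: [560.8, 38.0, 222.1]
tool_rot: [-0.0, 0.679, 0.734, -0.0]
ft_force: [-0.1, -0.4, -0.9]
width: 20.4
gripper_force: 60.1
```

Request:
apply_moves:
  deltas:
    - {"offset": [0,0,0.005],"yaw": 0,"jaw": 1}
    - {"offset": [0,0,0],"yaw": 0,"jaw": 1}
    - {"offset": [0,0,0],"yaw": 0,"jaw": 1}

```text
time_s: 13.8
tool_pos: [560.9, 38.0, 221.3]
tool_rot: [0.0, 0.679, 0.734, 0.0]
ft_force: [-0.4, -0.6, 0.2]
width: 20.5
gripper_force: 60.3
```

Request:
apply_moves:
  deltas:
    - {"offset": [0,0,0.004],"yaw": 0,"jaw": 1}
    - {"offset": [0,0,0],"yaw": 0,"jaw": 1}
    - {"offset": [0,0,0],"yaw": 0,"jaw": 1}

```text
time_s: 14.18
tool_pos: [561.0, 38.0, 220.8]
tool_rot: [0.0, 0.679, 0.734, 0.0]
ft_force: [-0.6, -2.3, 3.6]
width: 20.5
gripper_force: 60.7
```

Request:
apply_moves:
  deltas:
    - {"offset": [0,0,0.003],"yaw": 0,"jaw": 1}
    - {"offset": [0,0,0],"yaw": 0,"jaw": 1}
    - {"offset": [0,0,0],"yaw": 0,"jaw": 1}

```text
time_s: 14.55
tool_pos: [561.1, 37.9, 220.4]
tool_rot: [0.0, 0.679, 0.734, 0.0]
ft_force: [-1.9, -1.9, 5.5]
width: 20.5
gripper_force: 61.0
```

It rests on the lower plate (about 5 N). Now I'll slide in, watching drag.

Request:
apply_moves:
  deltas:
    - {"offset": [0.015,0,-0.001],"yaw": 0,"jaw": 1}
    - {"offset": [0.015,0,0],"yaw": 0,"jaw": 1}
    - {"offset": [0,0,0],"yaw": 0,"jaw": 1}

```text
time_s: 14.92
tool_pos: [560.9, 44.1, 220.6]
tool_rot: [0.001, 0.679, 0.734, 0.001]
ft_force: [0.7, -2.0, 5.1]
width: 20.5
gripper_force: 60.9
```

```bash
python3 - <<'E'
from bench import arm
s=arm.sense();print(s["ft_force"].round(2),s["ft_torque"].round(3))
E
```

```text
[ 0.65 -2.01  5.14] [ 0.098  0.021 -0.03 ]
```

Request:
apply_moves:
  deltas:
    - {"offset": [0.015,0,0],"yaw": 0,"jaw": 1}
    - {"offset": [0,0,0],"yaw": 0,"jaw": 1}

```text
time_s: 15.18
tool_pos: [560.7, 47.1, 220.7]
tool_rot: [0.001, 0.679, 0.734, 0.001]
ft_force: [0.2, -2.1, 5.3]
width: 20.7
gripper_force: 60.9
```

```bash
python3 - <<'E'
from bench import arm
s=arm.sense();print(s["ft_force"].round(2),s["ft_torque"].round(3))
E
```

```text
[ 0.19 -2.06  5.27] [ 0.087  0.021 -0.028]
```

Request:
apply_moves:
  deltas:
    - {"offset": [0.015,0,0],"yaw": 0,"jaw": 1}
    - {"offset": [0,0,0],"yaw": 0,"jaw": 1}

```text
time_s: 15.42
tool_pos: [560.4, 50.1, 220.7]
tool_rot: [0.001, 0.679, 0.734, 0.001]
ft_force: [0.1, -3.4, 5.1]
width: 20.7
gripper_force: 60.9
```

```bash
python3 - <<'E'
from bench import arm
s=arm.sense();print(s["ft_force"].round(2),s["ft_torque"].round(3))
E
```

```text
[ 0.13 -3.36  5.13] [ 0.137  0.02  -0.005]
```

Request:
apply_moves:
  deltas:
    - {"offset": [0.015,0,0],"yaw": 0,"jaw": 1}
    - {"offset": [0,0,0],"yaw": 0,"jaw": 1}

```text
time_s: 15.68
tool_pos: [560.3, 53.1, 220.8]
tool_rot: [0.001, 0.679, 0.734, 0.001]
ft_force: [0.1, -2.5, 5.9]
width: 20.5
gripper_force: 61.0
```

```bash
python3 - <<'E'
from bench import arm
s=arm.sense();print(s["ft_force"].round(2),s["ft_torque"].round(3))
E
```

```text
[ 0.05 -2.49  5.88] [0.034 0.053 0.014]
```

Request:
apply_moves:
  deltas:
    - {"offset": [0.01,0,0],"yaw": 0,"jaw": 1}
    - {"offset": [0,0,0],"yaw": 0,"jaw": 1}

```text
time_s: 15.92
tool_pos: [560.1, 55.0, 220.8]
tool_rot: [0.001, 0.679, 0.734, 0.001]
ft_force: [0.6, -3.0, 6.0]
width: 20.5
gripper_force: 61.0
```

Request:
apply_moves:
  deltas:
    - {"offset": [0.01,0,0],"yaw": 0,"jaw": 1}
    - {"offset": [0,0,0],"yaw": 0,"jaw": 1}

```text
time_s: 16.18
tool_pos: [560.0, 57.0, 220.8]
tool_rot: [0.001, 0.679, 0.734, 0.001]
ft_force: [0.7, -2.6, 5.4]
width: 20.3
gripper_force: 61.0
```

Request:
apply_moves:
  deltas:
    - {"offset": [0.01,0,0],"yaw": 0,"jaw": 1}
    - {"offset": [0,0,0],"yaw": 0,"jaw": 1}

```text
time_s: 16.42
tool_pos: [559.9, 58.9, 220.9]
tool_rot: [0.001, 0.679, 0.734, 0.001]
ft_force: [1.5, -3.1, 6.7]
width: 20.7
gripper_force: 61.0
```

```bash
python3 - <<'E'
from bench import arm
s=arm.sense();print(s["ft_force"].round(2),s["ft_torque"].round(3))
E
```

```text
[ 1.49 -3.13  6.68] [-0.052  0.05  -0.004]
```

Request:
apply_moves:
  deltas:
    - {"offset": [0.01,0,-0.001],"yaw": 0,"jaw": 1}
    - {"offset": [0,0,0],"yaw": 0,"jaw": 1}

```text
time_s: 16.68
tool_pos: [559.8, 60.2, 221.1]
tool_rot: [0.002, 0.679, 0.734, -0.0]
ft_force: [0.5, -6.9, 6.4]
width: 20.5
gripper_force: 61.0
```

Request:
apply_moves:
  deltas:
    - {"offset": [0.01,0,-0.001],"yaw": 0,"jaw": 1}
    - {"offset": [0,0,0],"yaw": 0,"jaw": 1}

```text
time_s: 16.92
tool_pos: [559.9, 61.1, 221.4]
tool_rot: [0.003, 0.678, 0.735, -0.001]
ft_force: [1.0, -11.7, 5.2]
width: 20.6
gripper_force: 60.9
```

Request:
apply_moves:
  deltas:
    - {"offset": [0.01,0,0],"yaw": 0,"jaw": 1}
    - {"offset": [0,0,0],"yaw": 0,"jaw": 1}

```text
time_s: 17.18
tool_pos: [559.8, 62.7, 221.4]
tool_rot: [0.004, 0.678, 0.735, -0.001]
ft_force: [1.4, -14.0, 6.3]
width: 20.8
gripper_force: 60.9
```

```bash
python3 - <<'E'
from bench import arm
s=arm.sense();print(s["ft_force"].round(2),s["ft_torque"].round(3))
E
```

```text
[  1.38 -14.04   6.27] [-1.841 -0.014  0.044]
```

Pinched: drag jumped from 3 to 14 N within about 3 mm of travel, so any lid lift is under 0.4 mm. I'll let it settle and read the forces.

Request:
apply_moves:
  deltas:
    - {"offset": [-0.003,0,0],"yaw": 0,"jaw": 1}
    - {"offset": [0,0,0],"yaw": 0,"jaw": 1}
    - {"offset": [0,0,0],"yaw": 0,"jaw": 1}
    - {"offset": [0,0,0],"yaw": 0,"jaw": 1}

```text
time_s: 17.68
tool_pos: [559.8, 62.5, 221.4]
tool_rot: [0.003, 0.679, 0.735, -0.001]
ft_force: [1.3, -11.1, 5.3]
width: 21.0
gripper_force: 60.9
```

Request:
apply_moves:
  deltas:
    - {"offset": [0,0,0],"yaw": 0,"jaw": 1}
    - {"offset": [0,0,0],"yaw": 0,"jaw": 1}
    - {"offset": [0,0,0],"yaw": 0,"jaw": 1}
    - {"offset": [0,0,0],"yaw": 0,"jaw": 1}

```text
time_s: 18.18
tool_pos: [559.8, 62.4, 221.4]
tool_rot: [0.003, 0.679, 0.735, -0.001]
ft_force: [2.0, -11.2, 5.0]
width: 20.8
gripper_force: 60.9
```

```bash
python3 - <<'E'
from h import *
s=arm.sense();print(s["ft_force"].round(2),s["ft_torque"].round(3),s["tool_pos"])
a=avg("top",2);b=avg("side",2)
cv2.imwrite("pics/fin.png",np.hstack([cv2.resize(a[150:240,190:270],None,fx=5,fy=5,interpolation=2),cv2.resize(b[150:240,210:280],None,fx=5,fy=5,interpolation=2)]))
# lid front shift between pictures before and after (top and side, lid patch)
for n,im,w in(("top",a,(168,172,212,215)),("side",b,(218,157,256,178))):
    o=cv2.imread(f"pics/{n}1.png"); x0,y0,x1,y1=w; g=lambda i:np.float32(cv2.cvtColor(i,6)[y0:y1,x0:x1]); print(n,cv2.phaseCorrelate(g(o),g(im)))
E
```

```text
[  2.03 -11.17   5.01] [-1.565  0.014  0.039] [559.83399056  62.43000162 221.38188449]
top ((0.4104250234949056, 0.8414110461993829), 0.433976072617519)
side ((-1.5709531676748192, -0.07316245805197319), 0.41621530801057816)
```

View pics/fin.png

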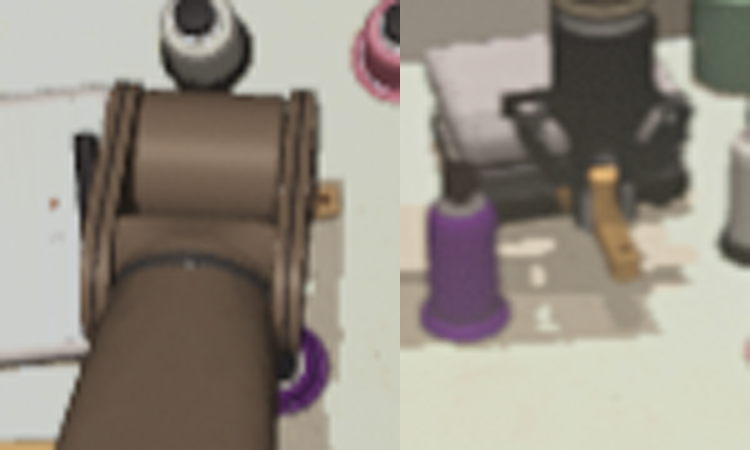

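The final picture shows the blade under the lid, handle straight (top crop (328,200), side crop (620,255)), with mister and bottles untouched. Forces are steady at 11 N drag and 5 N down, with the grip at 61 N, so I'm handing in.

```bash
python3 -c "
from bench import arm
print(arm.job_done())"
```

```text
the job is handed in; nothing more can be done
None
```

The job is handed in, with no verdict returned: the mister's cap was pressed fully down and the fingers lifted clear, and the scraper is still gripped with its blade about 47 mm into the gap, dragging at a steady 11 N; lid lift is estimated under 0.4 mm but not measured.

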